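Open the safety-capped additive jug in the pottery studio

ROBOT

A 6-joint arm with a two-finger parallel gripper is mounted at the origin on the work surface. World frame = base frame: x ahead of the robot, y to its left, z up, the work surface at z = 0. Lengths are in m, angles in rad, forces in N, time in s.
With the tool pointing down it reaches from about 0.4 to 0.825 m from the base axis. Payload 7 kg.
Tool frame: the origin (TCP) lies midway between the tips of the shut fingers; the grasp point (between the pads) lies 19 mm behind it; z points along the fingers, y is the line along which they close (so a half turn about z gives the same grasp; the last joint's range is limited). The gripper opens to 88 mm and grips with 3 to 60 N. Pads are 19 mm wide; open, the fingers measure 130 mm over their backs; the gripper's body (78 mm by 193 mm) begins 47 mm behind the grasp point.
Start: joints at [-0.929, 0.359, 0.012, 0, -1.224, -0.288], TCP at [0.234, -0.633, 0.227] pointing down, gripper open.
Joint ranges: [-3.07, 3.07], [-1.43, 2.12], [-1.02, 1.25], [-3.03, 1.67], [-3.05, -0], [-3.03, 3.03]. Speed limits (rad/s): [2.39, 2.39, 3.01, 3.14, 3.14, 3.14].

INTERFACE

Orientations are given as [roll, pitch, yaw] about the fixed x, y, z axes, in that order (R = Rz(yaw) Ry(pitch) Rx(roll)).
In Python, from station import arm, grab_frame, camera_params, spot_in gives the robot as it stands.
- The arm moves only by the shell command python3 -m jog 'ROWS' [FORCE]. ROWS is JSON, a list that holds one entry, the list of rows, each a list of 7 numbers: the shift along the tool's x, y, z in mm, then the turn, a rotation vector about the tool's x, y, z in rad, then the finger opening in mm, from 0 to 87.6. In form: [[[x, y, z, wx, wy, wz, fingers], ...]]. A call has 1 to 20 rows; each row is the pose to reach, as a shift and turn from the pose commanded when the call began, along the tool's axes at that moment; what a row does not reach only later rows make up. A row lasts 1/8 s, in which the tool goes at most 62.5 mm and 10.7 degrees, less where a joint would pass 70% of its speed; a pose out of reach is approached as far as the arm can. A call with a gripper value outside its range is refused whole. The fingers move at their own pace and stop on an object; FORCE is the grip in N (left out, the last holds). Time passes only in rows, so rows that repeat a pose let the fingers close. It gives the time, the measured TCP pose, the force, the opening and the grip force at its end, in the units of the state.
- arm.get_state(): the state, without advancing time (a new reading comes with each control period).
- grab_frame(name): name is "scene" or "side" or "wrist"; returns (picture, depth): 400x640x3 uint8, blue, green, red; 400x640 float32, m along the optical axis (not along the pixel's ray), 0 where there is no reading.
- camera_params(name): a dict with "mtx" (3x3 intrinsics, pixels), "R" (3x3) and "t" (3): a world point X has camera coordinates R X + t. Camera axes: x right, y down, z forward; pixel columns grow to the right and rows downward; lengths in m; the calibration is good to about 2 mm. A picture is of the moment at which its call begins: read the wrist's pose just before it. camera_params takes no time and is no camera call; for the wrist camera it gives the pose at the moment of the call.
- arm.job_done(): hands the job in; it is judged then, once.
Trained networks look in the newest picture that a camera, given by its name, has taken for a name from the list of things; names that differ only in an ending like _2 or _b are one class to them, and where a whole thing is asked for, a point or a joint stands for the part that bears it (a point fixed in the world has none). Each returns a list of dicts, best first, with "confidence" (0 to 1); they miss things now and then, are a little off and sometimes report something else, mostly with a low value. They report only what shows in the picture. A call takes as long as a camera call. They do not tell look-alikes from the thing itself.
- spot_in(query, camera): "uv" ([column, row] in pixels, amid what is visible of it).
The state is a dict: "t": time; "q": joint angles; "qd": joint speeds; "joint_efforts": joint torques, N m; "eef_pos": TCP position; "ee_rot": TCP orientation; "force": force on the tool from outside, world axes, zero at the start; "moment": the same for the moment, N m; "width": finger opening in m; "gripper_force": force on a finger pad.
Only numpy, scipy, OpenCV 4.12 (cv2) and the standard library are available. Lean on these libraries where they do the work, as an engineer would, in place of code of your own. Each camera call takes 0.05 s, during which the arm holds its last target. There are 200 camera calls.

TASK

Get the glaze additive ready for dosing: lift the metal dosing cup up and off its hook and stand it upright, wholly on the round cork mat, letting go of it only once it rests there rather than dropping it. Then open the jug's orange safety cap: push the cap down, and while it is down twist it anticlockwise (seen from above) until it comes free, and lift it off. Finish still holding the cap in the gripper, level and about a hand's breadth above the jug's open neck, straight over it; leave everything else on the bench where it is.

Things in the scene. Friction and masses are not known exactly. Their poses are not given: they have to be found in the camera images.
- jug: White square jug, 108 mm wide, fixed fast in a 132 mm square wooden holder; it cannot move or turn. Origin: centre of its underside on the bench, below the neck's axis, z up. Shoulder rises to a round collar 50 mm across, top 152 mm high. A red mark on the shoulder lies towards the jug's +x (cap locked), a green mark 70 degrees (1.22 rad) anticlockwise from it (cap free).
- neck (a point): Centre of the jug's neck end, 167 mm above the bench, inside the cap at the start. The rim (40 mm across) reaches 15 mm above the collar: once its lugs are free, the cap is clear of the neck when raised 15 mm.
- cap: Orange ribbed round push-and-turn cap, 50 mm diameter, 34 mm tall, 45 g, a loose body. Origin: centre of its underside, z up; locked, it is 158 mm above the bench, with +x (white stripe on top) along the jug's +x. Sides and top are free to grip at any yaw. A spring liner pushes it up with 4 N; it bottoms on the collar 6 mm down at about 8.5 N. Blocked clockwise.
- cap_top (a point): Centre of the cap's top, 192 mm above the bench when locked. The cap must be over 3 mm down to turn, and kept down for the first 35 degrees or so. Turned anticlockwise 60 to 80 degrees (best 70 = 1.22 rad, stripe at the green mark; hard stop at about 81) its two inner lugs leave the rim and it lifts straight off.
- stand: Dark steel hook stand, fixed to the bench: foot 100 x 110 x 8 mm, flat post, and on its -x side an upturned flat hook 22 mm wide, 5 mm thick; post and hook tip both 160 mm high. Origin: on the bench below the hook's upturned tongue, z up. The cup hangs on the stand's -x side. The crook on which the cup's loop rests is 135 mm high.
- hook_tip (a point): Middle of the top edge of the hook's upturned tongue, 160 mm above the bench.
- cup: Open metal dosing cup, straight-sided, 52 mm outside diameter, 65 mm tall, wall 3 mm, 70 to 130 g. Origin: centre of its underside, z up. It hangs nearly upright, its axis 29 mm in front (-x) of the stand's origin, its underside 87 mm above the bench, its +x towards the stand. Its flanks on the stand's +y and -y sides are free to grip.
- cup_loop (a point): Middle of the back bar of the cup's wire loop (5 mm wire, 37 mm wide), 35 mm from the cup's axis on its +x side and 50 mm above its underside. The hook's tongue passes up through the loop: the cup must rise over 25 mm straight up before it can move away towards the stand's -x.
- mat: Round cork mat, 120 mm in diameter, 5 mm thick, fixed to the bench. Origin: centre of its underside, on the bench.
- jar_green: Small glaze jar with green lid, 60 mm across, 75 mm tall, loose; leave alone. Origin: centre of underside.
- jar_blue: Small glaze jar with blue lid, 60 mm across, 75 mm tall, loose; leave alone. Origin: centre of underside.
- bowl: Small brown clay bowl, 96 mm across, 45 mm tall, loose; leave alone. Origin: centre of underside.
- pot: Dark brown clay pot, 90 mm across, 85 mm tall, loose; leave alone. Origin: centre of underside.
- brush: Brush lying on the bench, about 0.2 m long, under 30 mm high, loose; leave alone.
- rib: Wooden potter's rib lying flat, 35 x 100 x 12 mm, loose; leave alone. Origin: centre of underside.
Things that resemble listed ones, but are neither listed nor needed, are in the scene too. What is shaped like the mat but green or white is not meant.

How it is judged:
On the way, in this order (a step that is already met when the one before it is completed fails the run):
1. the cup stands upright on the cork mat, let go of (horizontal distance between cup and mat below 0.034 m and z of cup in the frame of mat below 0.01 m and angle between cup's own z axis and vertical below 0.12 rad and contact force between cup and the fingers below 0.05 N and linear speed of cup below 0.03 m/s), for 0.2 s.
2. the cap is pushed at least 3 mm down while still at its locked angle (z of cap in the frame of jug below 0.155 m and angle between the x axis of cap and the x axis of jug, either way round below 0.3 rad), for 0.05 s.
3. the cap, still on the neck, is twisted to where it comes free (angle between the x axis of cap and the x axis of jug, either way round above 0.9 rad and z of cap in the frame of jug below 0.164 m), for 0.05 s.
At the end, for the whole second after the job is handed in: The gripper holds the cap still, level within 0.3 rad, its underside 45 to 220 mm above its locked height and within 35 mm sideways of the neck's axis, not touching the jug; the cup stands at rest and untouched on the cork mat, upright within 0.12 rad, its centre within 34 mm of the mat's (all of step 1 and z of cap in the frame of jug between 0.203 and 0.378 m and horizontal distance between cap and jug below 0.035 m and angle between cap's own z axis and vertical below 0.3 rad and linear speed of cap below 0.03 m/s and contact force between cap and the fingers above 1 N and contact force between cap and jug below 0.05 N); the arm keeps its last pose, push and grip.
It fails at once if another thing on the bench was moved by more than 30 mm (distance of any of jar_green, jar_blue, bowl, pot, brush, rib from where it was at the start of the episode above 0.03 m).
It fails at once if the cup was dropped (falling free at over 0.6 m/s) (contact force between cup and the fingers below 0.05 N and linear speed of cup above 0.6 m/s).
It also fails if it takes over 64 s, if anything falls off the work surface, if the arm or the gripper's body presses on something with over 40 N, if the wrist force passes 120 N, or if a joint passes its speed limit or range.

## Working session

There is one attempt and no reset: what is moved stays moved. The work goes in short steps, Python scripts to look and compute and a shell command to move; the robot and the scene stay as the last step left them, time stands still between calls to the robot, and variables do not carry over. Pictures are saved under pics/ and viewed, at most 10 in all, crops included, and the job is handed in when it is done.

```bash
mkdir -p pics
cat > h.py <<'E'
import numpy as np, cv2
from station import arm, grab_frame, camera_params, spot_in
def cloud(name):
    p=camera_params(name); im,d=grab_frame(name)
    K=np.array(p["mtx"]);R=np.array(p["R"]);t=np.array(p["t"]).ravel()
    v,u=np.mgrid[0:400,0:640]
    c=np.stack([(u-K[0,2])/K[0,0]*d,(v-K[1,2])/K[1,1]*d,d],-1)
    W=(c-t)@R
    W[d<=0]=np.nan
    return im,W
def save(n,W,im): np.save('pics/'+n+'.npy',W); cv2.imwrite('pics/'+n+'.png',im)
E
python3 - <<'E'
from h import *
for c in ["scene","side"]:
    im,W=cloud(c); save(c,W,im)
    for q in ["jug","cap","stand","cup","mat","hook_tip","cap_top","cup_loop"]:
        for r in spot_in(q,c)[:3]:
            u,v=[int(round(x)) for x in r["uv"]]; print(c,q,u,v,round(r["confidence"],2),np.round(W[min(v,399),min(u,639)],3))
print(arm.get_state())
a=cv2.imread('pics/scene.png');b=cv2.imread('pics/side.png')
E
```

```text
scene jug 368 269 0.57 [0.593 0.266 0.121]
scene cap 374 243 0.79 [0.557 0.238 0.195]
scene stand 280 159 0.67 [ 0.542 -0.309  0.014]
scene stand 365 268 0.48 [0.599 0.259 0.124]
scene stand 259 116 0.38 [ 0.506 -0.516  0.044]
scene cup 288 136 0.54 [ 0.516 -0.28   0.148]
scene mat 353 206 0.97 [0.442 0.005 0.001]
scene mat 301 204 0.75 [ 0.586 -0.104  0.003]
scene mat 325 141 0.67 [ 0.351 -0.293  0.005]
scene hook_tip 279 162 0.82 [ 0.557 -0.291  0.025]
scene hook_tip 426 316 0.17 [0.532 0.459 0.074]
scene cap_top 375 243 0.73 [0.554 0.239 0.195]
scene cup_loop 284 136 0.68 [ 0.526 -0.289  0.146]
scene cup_loop 258 122 0.18 [ 0.543 -0.451  0.088]
side jug 274 272 0.63 [0.512 0.277 0.098]
side cap 270 237 0.84 [0.544 0.239 0.19 ]
side stand 350 184 0.89 [ 0.55  -0.294  0.018]
side cup 363 165 0.48 [ 0.493 -0.273  0.144]
side mat 318 212 0.83 [ 0.589 -0.102 -0.003]
side mat 394 204 0.8 [ 0.355 -0.286  0.001]
side mat 340 243 0.66 [ 0.442 -0.    -0.001]
side hook_tip 354 186 0.65 [ 0.537 -0.306  0.004]
side cap_top 270 239 0.84 [0.541 0.244 0.189]
side cup_loop 363 164 0.8 [ 0.494 -0.274  0.148]
{'t': 0.9, 'q': array([-9.28926010e-01,  3.58567710e-01,  1.18973907e-02, -3.62954477e-05,
       -1.22411921e+00, -2.88113093e-01]), 'qd': array([-0.00087423, -0.00043242,  0.00087322, -0.00026198, -0.00061167,
       -0.00101846]), 'joint_efforts': array([ 1.13085523e-04, -5.82357752e+01,  2.93294227e+01,  7.00240016e+00,
        1.24992171e-02,  1.52466430e-05]), 'eef_pos': array([ 0.23382316, -0.63316787,  0.22657446]), 'ee_rot': array([ 3.14158947e+00,  3.46591559e-05, -2.78784776e+00]), 'force': array([-0.60218887, -0.08966529,  0.61211698]), 'moment': array([0.01081629, 0.00681332, 0.02048304]), 'gripper_force': 0.0, 'width': 0.0879246356340634}
```

View pics/scene.png

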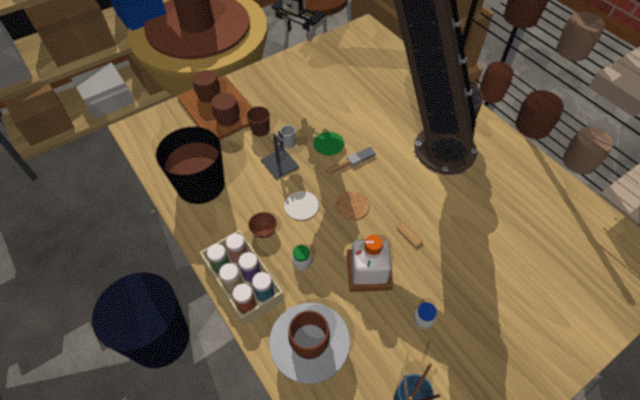

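View pics/side.png

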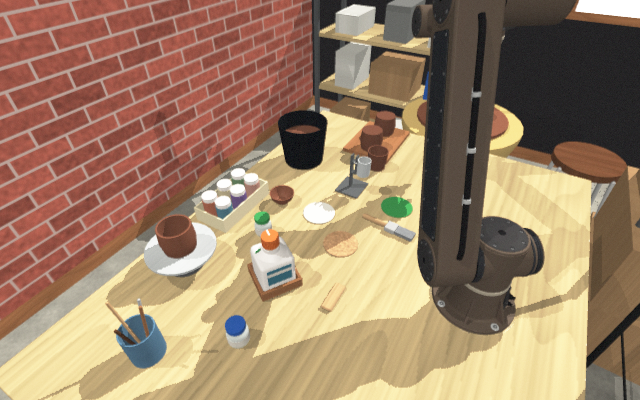

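The cork mat is at scene (353,206), the orange cap at (374,243), and the cup hangs at (288,136) on the stand at (280,162). Next I'll measure these.

```bash
python3 - <<'E'
from h import *
S={}
for c in ["scene","side"]:
    im=cv2.imread(f'pics/{c}.png');W=np.load(f'pics/{c}.npy');hsv=cv2.cvtColor(im,cv2.COLOR_BGR2HSV)
    x,y,z=W[...,0],W[...,1],W[...,2]
    H,Sa,V=[hsv[...,i] for i in range(3)]
    m=(abs(x-.54)<.08)&(abs(y-.24)<.08)
    cap=m&(H<15)&(Sa>170)&(z>.15)
    P=W[cap&(z>.183)]; print(c,'cap top',len(P),np.nanmedian(P,0).round(4),((P.min(0)+P.max(0))/2).round(4))
    g=m&(H>40)&(H<85)&(Sa>90)&(z>.06); r=m&((H<8)|(H>172))&(Sa>120)&(z>.1)&(z<.155)
    print('green',g.sum(),W[g].mean(0).round(4) if g.any() else '', 'red',r.sum(),W[r].mean(0).round(4) if r.any() else '')
    w=m&(Sa<90)&(z>.183); print('stripe',W[w].round(3).tolist()[:12])
    n=(abs(x-.52)<.11)&(abs(y+.29)<.11)
    fo=n&(z>.004)&(z<.014)&(V<120);P=W[fo].astype(np.float32)[:,:2]
    print('foot',len(P),cv2.minAreaRect(P))
    hi=n&(z>.04); P=W[hi]; print('hi',len(P))
    for p,q in sorted(zip(P.round(3).tolist(),im[hi].tolist()))[::max(1,len(P)//35)]: print(p,q,end=' ')
    k=(np.hypot(x-.442,y)<.09)&(z>.0)&(z<.012)
    lab=cv2.cvtColor(im,cv2.COLOR_BGR2LAB)
    cv2.imwrite(f'pics/crop_{c}.png',cv2.resize(im[100:290,240:420] if c=="scene" else im[140:300,230:420],None,fx=3,fy=3,interpolation=cv2.INTER_CUBIC))
    print()
E
python3 - <<'E'
import cv2,numpy as np
a=cv2.imread('pics/scene.png');b=cv2.imread('pics/side.png')
A=cv2.resize(a[110:190,230:330],(400,320),interpolation=cv2.INTER_CUBIC)
B=cv2.resize(b[140:220,310:410],(400,320),interpolation=cv2.INTER_CUBIC)
C=cv2.resize(a[225:295,330:410],(400,280),interpolation=cv2.INTER_CUBIC)
D=cv2.resize(b[215:285,230:310],(400,280),interpolation=cv2.INTER_CUBIC)
cv2.imwrite('pics/mos.png',np.vstack([np.hstack([A,B]),np.hstack([C,D])]))
E
```

```text
scene cap top 193 [0.5539 0.2378 0.192 ] [0.5544 0.2342 0.191 ]
green 4 [0.5859 0.2567 0.1327] red 9 [0.5874 0.211  0.1337]
stripe [[0.572, 0.22, 0.197], [0.567, 0.22, 0.192], [0.567, 0.224, 0.197], [0.562, 0.222, 0.189], [0.562, 0.226, 0.195], [0.557, 0.225, 0.189], [0.557, 0.229, 0.194], [0.573, 0.222, 0.194], [0.571, 0.224, 0.195], [0.567, 0.224, 0.191], [0.565, 0.226, 0.193], [0.562, 0.227, 0.191]]Traceback (most recent call last):
  File "<stdin>", line 15, in <module>
cv2.error: OpenCV(4.12.0) /io/opencv/modules/imgproc/src/convhull.cpp:143: error: (-215:Assertion failed) total >= 0 && (depth == CV_32F || depth == CV_32S) in function 'convexHull'
```

View pics/mos.png

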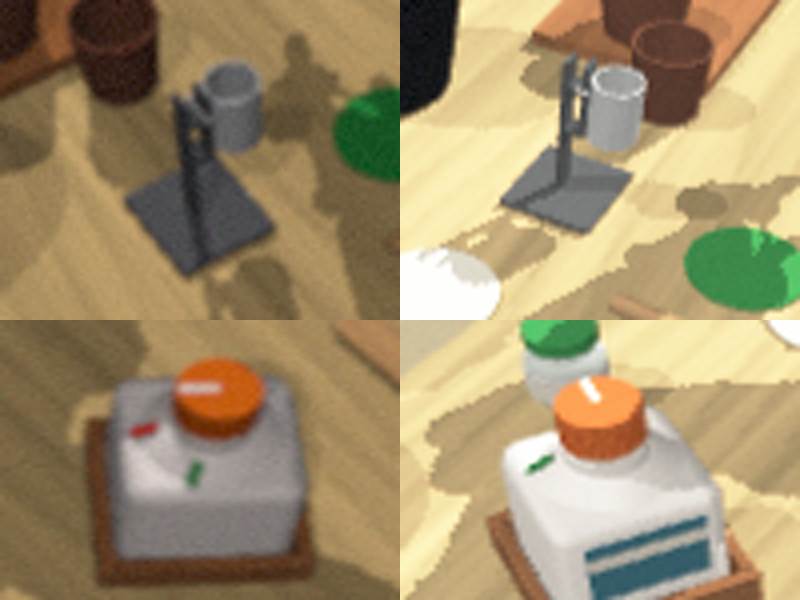

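The stripe points at the red mark, so the jug's yaw is about -0.65. The cup hangs on the camera-right side of the post. The brown pot stands behind the cup, and the cup's approach must clear it.

Run:
```python
from h import *
for c in ["scene","side"]:
    im=cv2.imread(f'pics/{c}.png');W=np.load(f'pics/{c}.npy');hsv=cv2.cvtColor(im,cv2.COLOR_BGR2HSV)
    x,y,z=W[...,0],W[...,1],W[...,2]
    H,Sa,V=[hsv[...,i] for i in range(3)]
    m=(abs(x-.54)<.08)&(abs(y-.24)<.08)
    P=W[m&(H<15)&(Sa>170)&(z>.183)]; print(c,'cap',((P.min(0)+P.max(0))/2).round(4))
    n=(abs(x-.53)<.12)&(abs(y+.29)<.10)
    P=np.ascontiguousarray(W[n&(z>.002)&(z<.018)&(Sa<60)&(V<140)][:,:2].astype(np.float32)); print('foot',len(P),cv2.minAreaRect(P))
    P=W[n&(z>.05)&(Sa<80)]; print('z>.05',len(P))
    for lo in (.05,.08,.1,.12,.14,.15):
        q=P[(P[:,2]>lo)&(P[:,2]<=lo+.02)]
        if len(q): print(lo,len(q),q[:,:2].mean(0).round(3),q[:,:2].min(0).round(3),q[:,:2].max(0).round(3), q[:,2].max().round(3))
    b=n&(z>.09)&(Sa<60)&(V>(75 if c=="scene" else 140)); P=W[b]
    print('cup bright',len(P),np.vstack([P.min(0),P.max(0),P.mean(0)]).round(3).tolist())
    t=P[P[:,2]>.143]; print('rim',len(t),np.vstack([t.min(0),t.max(0),t.mean(0)]).round(3).tolist())
    d=n&(z>.03)&(Sa<90)&(V<(70 if c=="scene" else 120)); P=W[d]
    print('dark',len(P),np.vstack([P.min(0),P.max(0),P.mean(0)]).round(3).tolist())
    k=(np.hypot(x-.442,y)<.1)&(z<.02)
    lab=cv2.cvtColor(im,cv2.COLOR_BGR2LAB)[...,1].astype(float)
    ker=lab[k&(np.hypot(x-.442,y)<.03)].mean(); bg=lab[k&(np.hypot(x-.442,y)>.08)].mean()
    s=k&(lab>(ker+bg)/2); P=W[s]; print('mat',ker,bg,s.sum(),np.median(P,0).round(4),((np.percentile(P,2,0)+np.percentile(P,98,0))/2).round(4),np.percentile(P,[2,98],axis=0).round(3).tolist())
    p=(np.hypot(x-.54,y+.45)<.12)&(z>.03)&(Sa>90)&(V<90); P=W[p]; print('pot',len(P),np.percentile(P,[2,98],axis=0).round(3).tolist())
```

```text
scene cap [0.5544 0.2342 0.191 ]
foot 538 ((0.5516064167022705, -0.3002070188522339), (0.09835022687911987, 0.11293702572584152), 0.7822756767272949)
z>.05 456
0.05 14 [ 0.557 -0.296] [ 0.551 -0.306] [ 0.562 -0.288] 0.068
0.08 63 [ 0.532 -0.29 ] [ 0.487 -0.325] [ 0.56  -0.274] 0.1
0.1 98 [ 0.519 -0.293] [ 0.483 -0.328] [ 0.56  -0.271] 0.12
0.12 136 [ 0.517 -0.3  ] [ 0.482 -0.328] [ 0.561 -0.275] 0.14
0.14 127 [ 0.517 -0.298] [ 0.48  -0.327] [ 0.562 -0.272] 0.159
0.15 61 [ 0.524 -0.299] [ 0.48  -0.326] [ 0.562 -0.274] 0.168
cup bright 288 [[0.48, -0.328, 0.091], [0.558, -0.271, 0.168], [0.509, -0.297, 0.13]]
rim 78 [[0.48, -0.327, 0.143], [0.558, -0.273, 0.168], [0.509, -0.298, 0.15]]
dark 152 [[0.532, -0.313, 0.03], [0.562, -0.285, 0.162], [0.551, -0.296, 0.101]]
mat 139.63917525773195 131.38952745849298 758 [0.4434 0.0011 0.0054] [4.424e-01 3.000e-04 5.600e-03] [[0.389, -0.053, -0.001], [0.496, 0.054, 0.012]]
pot 531 [[0.483, -0.563, 0.032], [0.599, -0.446, 0.1]]
side cap [0.5464 0.2396 0.1876]
foot 339 ((0.5447182655334473, -0.29813629388809204), (0.11177884787321091, 0.0977848693728447), 89.48908996582031)
z>.05 408
0.05 14 [ 0.551 -0.294] [ 0.547 -0.308] [ 0.556 -0.284] 0.069
0.08 77 [ 0.515 -0.287] [ 0.476 -0.312] [ 0.554 -0.271] 0.1
0.1 83 [ 0.508 -0.286] [ 0.475 -0.329] [ 0.555 -0.272] 0.12
0.12 134 [ 0.512 -0.295] [ 0.474 -0.325] [ 0.557 -0.27 ] 0.14
0.14 93 [ 0.513 -0.298] [ 0.474 -0.325] [ 0.553 -0.272] 0.16
0.15 21 [ 0.541 -0.297] [ 0.523 -0.309] [ 0.553 -0.286] 0.16
cup bright 250 [[0.474, -0.329, 0.09], [0.543, -0.27, 0.15], [0.499, -0.292, 0.125]]
rim 45 [[0.476, -0.325, 0.143], [0.529, -0.272, 0.15], [0.502, -0.299, 0.146]]
dark 135 [[0.526, -0.31, 0.031], [0.557, -0.282, 0.16], [0.544, -0.294, 0.104]]
mat 136.4438202247191 127.38439306358381 688 [0.4447 0.0023 0.002 ] [ 0.442  -0.0008  0.0011] [[0.385, -0.06, -0.004], [0.499, 0.059, 0.006]]
pot 145 [[0.478, -0.566, 0.032], [0.567, -0.441, 0.08]]
```

```bash
python3 -m jog '[[[-50,30,-10,0,0,0.05,87],[-105,62,-13,0,0,0.1,87],[-160,95,-13,0,0,0.17,87],[-215,128,-13,0,0,0.23,87],[-270,160,-13,0,0,0.3,87],[-325,193,-13,0,0,0.354,87],[-355,212,-13,0,0,0.354,87],[-368,219,-13,0,0,0.354,87],[-368,219,-13,0,0,0.354,87],[-368,219,-13,0,0,0.354,87]]]'
python3 - <<'E'
from h import *
im,W=cloud("wrist"); save("w1",W,im)
x,y,z=W[...,0],W[...,1],W[...,2]
hsv=cv2.cvtColor(im,cv2.COLOR_BGR2HSV)
k=(z>.13)&(z<.175)&(abs(x-.52)<.08)&(abs(y+.3)<.06)
P=W[k]; print(len(P),np.percentile(P,[1,99],axis=0).round(4).tolist())
b=k&(x<.536)
P=W[b&(z<.158)&(z>.145)]
q=P[P[:,0]<.52]; A=np.c_[2*q[:,:2],np.ones(len(q))]
s=np.linalg.lstsq(A,(q[:,:2]**2).sum(1),rcond=None)[0]; print('circle',s[:2],np.sqrt(s[2]+s[0]**2+s[1]**2),len(q),np.percentile(q,[1,99],axis=0).round(4).tolist())
print(arm.get_state()['eef_pos'],arm.get_state()['ee_rot'])
E
```

```text
t: 2.15
eef_pos: [0.5026, -0.301, 0.2395]
ee_rot: [-3.142, -0.0, 3.141]
force: [-0.3, -0.4, 0.1]
width: 0.0873
gripper_force: 0.0
1625 [[0.477, -0.3244, 0.1307], [0.5506, -0.2763, 0.1612]]
circle [ 0.50164743 -0.3004767 ] 0.024002382695257965 510 [[0.4768, -0.3252, 0.1454], [0.5194, -0.2754, 0.153]]
[ 0.50246974 -0.30111984  0.23955899] [-3.14156585e+00 -1.79776571e-04  3.14021502e+00]
```

View pics/w1.png

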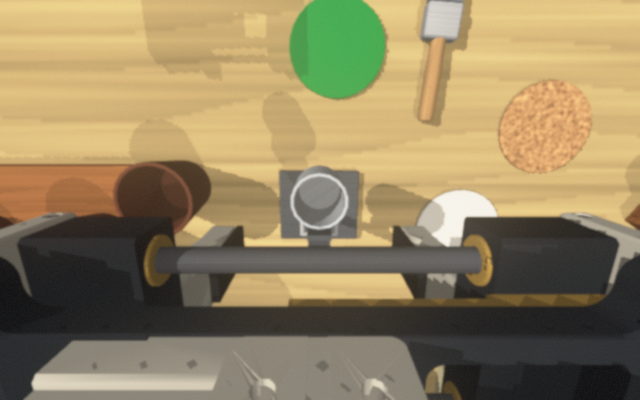

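The cup rim sits at (320,200), centred between the fingers at (0.502, -0.300). Next I descend 128 mm, grip and lift.

```bash
python3 -m jog '[[[0,0,40,0,0,0,87],[0,0,80,0,0,0,87],[0,0,110,0,0,0,87],[0,0,128,0,0,0,87],[0,0,128,0,0,0,87],[0,0,128,0,0,0,40],[0,0,128,0,0,0,40],[0,0,128,0,0,0,40],[0,0,128,0,0,0,40],[0,0,128,0,0,0,40],[0,0,128,0,0,0,40]]]' 20; python3 -c "
from h import *
s=arm.get_state();print(s['eef_pos'],s['ee_rot'],s['width'],s['gripper_force'])"
```

```text
t: 3.58
eef_pos: [0.5033, -0.3002, 0.1119]
ee_rot: [-3.141, 0.0, -3.142]
force: [-1.3, 1.9, 2.3]
width: 0.0523
gripper_force: 20.0
[ 0.50333721 -0.30024538  0.11191003] [-3.14139035e+00  3.84901329e-04 -3.14154770e+00] 0.052309339331035695 20.000568889081478
```

```bash
python3 -m jog '[[[0,0,-15,0,0,0,40],[0,0,-35,0,0,0,40],[0,0,-60,0,0,0,40],[0,0,-70,0,0,0,40],[20,0,-70,0,0,0,40],[45,20,-70,0,0,0,40],[61,60,-70,0,0,0,40],[61,100,-70,0,0,0,40],[61,140,-70,0,0,0,40],[61,180,-70,0,0,0,40],[61,220,-70,0,0,0,40],[61,260,-60,0,0,0,40],[61,285,-40,0,0,0,40],[61,300,-10,0,0,0,40],[61,301,20,0,0,0,40],[61,301,45,0,0,0,40],[61,301,62,0,0,0,40],[61,301,62,0,0,0,40]]]'
python3 - <<'E'
from h import *
im,W=cloud("wrist"); save("w2",W,im)
x,y,z=W[...,0],W[...,1],W[...,2]
a=(abs(x-.4425)<.05)&(abs(y)<.05)&(z>.06)&(z<.11)
print(np.percentile(W[a],[1,99],axis=0).round(4).tolist() if a.any() else 0)
lab=cv2.cvtColor(im,cv2.COLOR_BGR2LAB)
im,W=cloud("side"); x,y,z=W[...,0],W[...,1],W[...,2]
hsv=cv2.cvtColor(im,cv2.COLOR_BGR2HSV)
b=(np.hypot(x-.4425,y)<.04)&(z>.012)&(z<.08); print('side',b.sum(),np.percentile(W[b],[1,50,99],axis=0).round(3).tolist())
s=arm.get_state();print(s['eef_pos'],s['width'],s['gripper_force'],s['force'])
E
```

```text
t: 5.82
eef_pos: [0.4401, -0.0003, 0.0482]
ee_rot: [-3.14, -0.004, 3.141]
force: [-0.1, -0.3, -1.0]
width: 0.0525
gripper_force: 20.0
[[0.4135, -0.0413, 0.0605], [0.4625, 0.0396, 0.1083]]
side 102 [[0.413, -0.032, 0.02], [0.42, 0.016, 0.043], [0.449, 0.028, 0.078]]
[4.41752089e-01 3.78625765e-04 4.97416830e-02] 0.052483429385924055 19.999289195984602 [ 0.68106473 -0.45572564 -0.01295906]
```

View pics/w2.png

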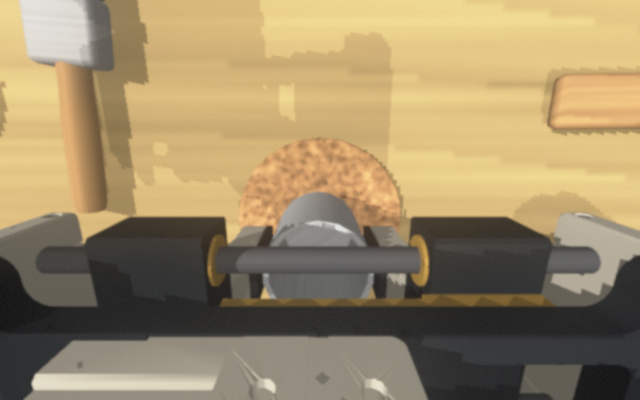

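The cup is held upright and centred over the cork mat at (320,200). Next I lower it gently until it touches.

```bash
python3 -m jog '[[[0,0,8,0,0,0,40],[0,0,13,0,0,0,40],[0,0,16,0,0,0,40],[0,0,18,0,0,0,40],[0,0,19,0,0,0,40],[0,0,19,0,0,0,40],[0,0,19,0,0,0,40]]]'
```

```text
t: 6.8
eef_pos: [0.4426, 0.0008, 0.0311]
ee_rot: [-3.142, 0.001, -3.141]
force: [-1.2, -1.6, 5.9]
width: 0.0527
gripper_force: 20.0
```

```bash
python3 -m jog '[[[0,0,0.5,0,0,0,40],[0,0,0.5,0,0,0,40],[0,0,0.5,0,0,0,40],[0,0,0.5,0,0,0,40]]]'
```

```text
t: 7.3
eef_pos: [0.4429, 0.0008, 0.0309]
ee_rot: [3.142, 0.001, -3.141]
force: [-1.0, -0.7, 9.6]
width: 0.0524
gripper_force: 20.0
```

```bash
python3 -m jog '[[[0,0,0,0,0,0,55],[0,0,0,0,0,0,60],[0,0,0,0,0,0,70],[0,0,0,0,0,0,80],[0,0,0,0,0,0,80],[0,0,0,0,0,0,80],[0,0,-20,0,0,0,80],[0,0,-50,0,0,0,80],[0,0,-100,0,0,0,80],[0,0,-150,0,0,0,80],[0,0,-200,0,0,0,80],[0,0,-230,0,0,0,80],[0,0,-230,0,0,0,80]]]'
python3 - <<'E'
from h import *
im,W=cloud("wrist"); x,y,z=W[...,0],W[...,1],W[...,2]
b=(np.hypot(x-.4425,y)<.05)&(z>.055)&(z<.09); print('cup',b.sum(),np.percentile(W[b],[1,50,99],axis=0).round(4).tolist())
im,W=cloud("scene"); x,y,z=W[...,0],W[...,1],W[...,2]
b=(np.hypot(x-.4425,y)<.05)&(z>.06)&(z<.09); print('cup scene',b.sum(),np.percentile(W[b],[1,50,99],axis=0).round(4).tolist())
s=arm.get_state();print(s['t'],s['eef_pos'],s['ee_rot'])
E
```

```text
t: 8.93
eef_pos: [0.4434, 0.0011, 0.2625]
ee_rot: [3.14, 0.005, 3.142]
force: [0.4, 0.1, -1.0]
width: 0.0799
gripper_force: 0.0
cup 591 [[0.4177, -0.0245, 0.0554], [0.4588, 0.0002, 0.0683], [0.4799, 0.0249, 0.0719]]
cup scene 90 [[0.4205, -0.0259, 0.0601], [0.4502, -0.0009, 0.0665], [0.4824, 0.027, 0.0774]]
9.025 [0.44187714 0.000786   0.25973966] [ 3.14115870e+00 -1.40084574e-04  3.14120012e+00]
```

```bash
python3 -m jog '[[[-25,50,0,0,0,0,80],[-50,105,0,0,0,0,80],[-75,160,0,0,0,0,80],[-98,210,0,0,0,0,80],[-109,236,0,0,0,0,80],[-109,236,0,0,0,0,80],[-109,236,0,0,0,0,80]]]'
python3 - <<'E'
from h import *
s=arm.get_state();print(s['t'],s['eef_pos'],s['ee_rot'],s['q'].round(2))
im,W=cloud("wrist"); save("w3",W,im); x,y,z=W[...,0],W[...,1],W[...,2]
hsv=cv2.cvtColor(im,cv2.COLOR_BGR2HSV)
m=(np.hypot(x-.551,y-.237)<.05)&(z>.175)&(z<.21)
P=W[m]; mm=np.uint8(m); c,_=cv2.findContours(mm,cv2.RETR_EXTERNAL,cv2.CHAIN_APPROX_NONE); c=max(c,key=cv2.contourArea)[:,0]
E=W[c[:,1],c[:,0]]; A=np.c_[2*E[:,:2],np.ones(len(E))]; q=np.linalg.lstsq(A,(E[:,:2]**2).sum(1),rcond=None)[0]
print('cap',len(P),np.percentile(P,[1,50,99],axis=0).round(4).tolist(),q[:2],np.sqrt(q[2]+q[0]**2+q[1]**2))
w=m&(hsv[...,1]<100); S=W[w]; print('stripe',len(S),S.mean(0).round(4))
E
```

```text
t: 9.9
eef_pos: [0.5506, 0.2361, 0.2587]
ee_rot: [-3.14, -0.002, 3.141]
force: [-0.3, -0.6, 0.3]
width: 0.0797
gripper_force: 0.0
9.9 [0.55063308 0.23612709 0.25874622] [-3.14007772e+00 -1.97409627e-03  3.14143808e+00] [ 0.73  0.22 -0.11 -0.   -1.25 -2.3 ]
cap 2978 [[0.5266, 0.2105, 0.178], [0.5489, 0.2334, 0.1925], [0.5742, 0.2569, 0.1941]] [0.55077929 0.23359868] 0.024664658641711055
stripe 237 [0.5608 0.2264 0.1925]
```

View pics/w3.png

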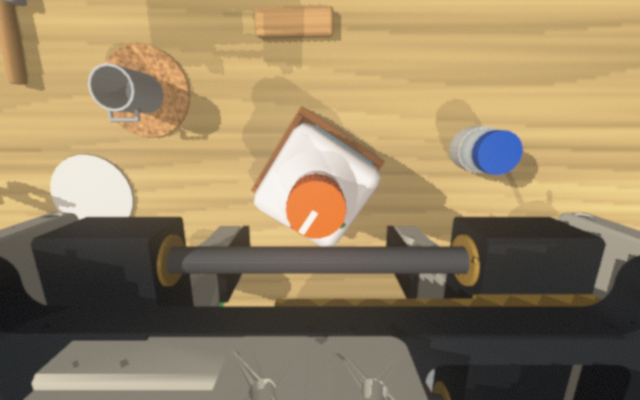

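The cap top is at (315,205), which puts its centre at (0.551, 0.234). The cup stands on the mat at (140,90). Next I descend and grip the cap high on its side.

```bash
python3 -m jog '[[[0,-3,30,0,0,0,80],[0,-3,60,0,0,0,80],[0,-3,85,0,0,0,80],[0,-3,95,0,0,0,80],[0,-3,95,0,0,0,80],[0,-3,95,0,0,0,45],[0,-3,95,0,0,0,40],[0,-3,95,0,0,0,40],[0,-3,95,0,0,0,40],[0,-3,95,0,0,0,40],[0,-3,95,0,0,0,40]]]' 40
```

```text
t: 11.32
eef_pos: [0.5514, 0.234, 0.1654]
ee_rot: [3.141, 0.001, -3.142]
force: [-1.4, 2.1, 3.5]
width: 0.0499
gripper_force: 40.0
```

```bash
python3 -m jog '[[[0,0,2,0,0,0,40],[0,0,4,0,0,0,40],[0,0,5.5,0,0,0,40],[0,0,5.5,0,0,0,40],[0,0,5.5,0,0,0,40],[0,0,5.5,0,0,0,40]]]'
```

```text
t: 12.08
eef_pos: [0.5515, 0.234, 0.1601]
ee_rot: [3.141, 0.001, -3.142]
force: [-2.3, 0.8, 6.5]
width: 0.0495
gripper_force: 40.0
```

```bash
python3 -m jog '[[[0,0,0,0,0,-0.1,40],[0,0,0,0,0,-0.2,40],[0,0,0,0,0,-0.3,40],[0,0,0,0,0,-0.4,40],[0,0,0,0,0,-0.5,40],[0,0,0,0,0,-0.6,40],[0,0,0,0,0,-0.7,40],[0,0,0,0,0,-0.8,40],[0,0,0,0,0,-0.9,40],[0,0,0,0,0,-1.0,40],[0,0,0,0,0,-1.1,40],[0,0,0,0,0,-1.2,40],[0,0,0,0,0,-1.22,40],[0,0,0,0,0,-1.22,40],[0,0,0,0,0,-1.22,40]]]'
python3 - <<'E'
from h import *
print(arm.get_state()['moment'])
im,W=cloud("wrist"); cv2.imwrite('pics/w4.png',im)
a,A=cloud("side"); b,B=cloud("scene")
cv2.imwrite('pics/m4.png',np.hstack([cv2.resize(a[195:275,230:310],(400,400),interpolation=cv2.INTER_CUBIC),cv2.resize(b[215:295,335:415],(400,400),interpolation=cv2.INTER_CUBIC)]))
for c,q,W in(("side",a,A),("scene",b,B)):
    h=cv2.cvtColor(q,cv2.COLOR_BGR2HSV);x,y,z=W[...,0],W[...,1],W[...,2]
    m=(np.hypot(x-.551,y-.234)<.025)&(z>.17)&(z<.2)&(h[...,1]<100);print(c,m.sum(),W[m].mean(0) if m.any() else '')
E
```

```text
t: 13.95
eef_pos: [0.5523, 0.2339, 0.1605]
ee_rot: [-3.14, 0.001, -1.921]
force: [0.2, -0.0, 7.6]
width: 0.0493
gripper_force: 40.0
[-0.0300296  -0.01069315  0.03217653]
side 6 [0.57280201 0.22878586 0.19388958]
scene 16 [0.55958604 0.24221513 0.18626394]
```

View pics/m4.png

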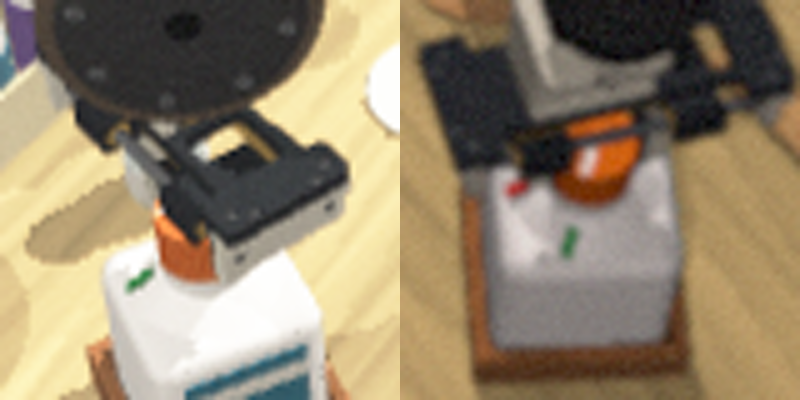

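The stripe now points at the green mark (right pane, about (590,165) toward (570,240)). Next I lift.

```bash
python3 -m jog '[[[0,0,-3,0,0,0,40],[0,0,-6,0,0,0,40],[0,0,-10,0,0,0,40],[0,0,-14,0,0,0,40],[0,0,-14,0,0,0,40]]]'; python3 -m jog '[[[0,0,-5,0,0,0,40],[0,0,-10,0,0,0,40],[0,0,-20,0,0,0,40],[0,0,-35,0,0,0,40],[0,0,-55,0,0,0,40],[0,0,-75,0,0,0,40],[0,0,-90,0,0,0,40],[0,0,-95,0,0,0,40],[0,0,-95,0,0,0,40],[0,0,-95,0,0,0,40],[0,0,-95,0,0,0,40],[0,0,-95,0,0,0,40]]]'
python3 - <<'E'
from h import *
a,A=cloud("side"); b,B=cloud("scene")
cv2.imwrite('pics/m5.png',np.hstack([cv2.resize(a[160:280,230:370],(400,343)),cv2.resize(b[180:300,310:450],(400,343))]))
for q,W in ((a,A),(b,B)):
    h=cv2.cvtColor(q,cv2.COLOR_BGR2HSV);x,y,z=W[...,0],W[...,1],W[...,2]
    m=(np.hypot(x-.551,y-.234)<.05)&(z>.17)&(h[...,0]<15)&(h[...,1]>170);print(m.sum(),np.percentile(W[m],[1,99],axis=0).round(3).tolist())
    m=(np.hypot(x-.4425,y)<.05)&(z>.05);print(m.sum(),np.percentile(W[m],[1,99],axis=0).round(3).tolist())
print(arm.get_state())
E
```

```text
t: 14.72
eef_pos: [0.5509, 0.2336, 0.1733]
ee_rot: [3.141, -0.001, -1.922]
force: [-0.3, 0.4, -0.7]
width: 0.0495
gripper_force: 40.0
t: 16.23
eef_pos: [0.5512, 0.2336, 0.2682]
ee_rot: [3.141, -0.001, -1.922]
force: [0.0, 0.3, -0.9]
width: 0.0497
gripper_force: 40.0
113 [[0.531, 0.248, 0.263], [0.565, 0.261, 0.294]]
146 [[0.416, -0.024, 0.05], [0.477, 0.028, 0.07]]
203 [[0.53, 0.218, 0.265], [0.594, 0.259, 0.369]]
105 [[0.419, -0.027, 0.051], [0.48, 0.025, 0.075]]
{'t': 16.325, 'q': array([ 7.27104132e-01,  2.10396932e-01, -9.81064824e-02, -1.94339756e-06,
       -1.26270058e+00, -1.07810559e+00]), 'qd': array([-0.00071375, -0.00126758,  0.00160912, -0.00109859, -0.00172425,
        0.00038801]), 'joint_efforts': array([ 1.71138654e-03, -4.70394588e+01,  2.98067236e+01,  7.15255737e+00,
       -5.30448637e-02, -6.00578505e-05]), 'eef_pos': array([0.55124854, 0.23373036, 0.26832797]), 'ee_rot': array([ 3.14139819e+00, -3.58308525e-04, -1.92179834e+00]), 'force': array([-0.56922686,  0.46376525, -0.52419715]), 'moment': array([ 0.04621736,  0.0214424 , -0.03152965]), 'gripper_force': 39.99990231357515, 'width': 0.04925668069797894}
```

View pics/m5.png

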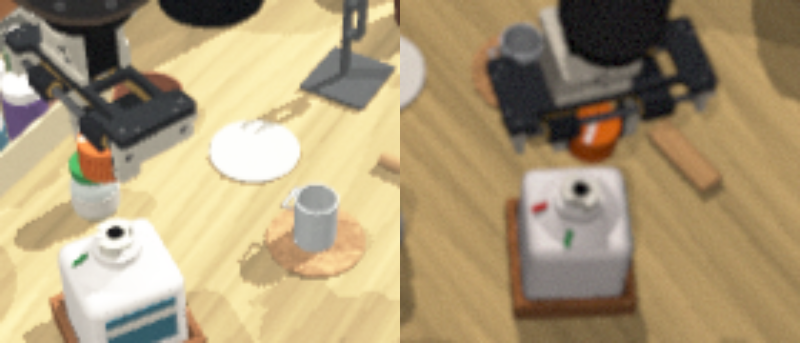

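The cap is held level with its underside at about 0.26 m, straight over the open neck. The cup stands upright on the cork mat.

```bash
python3 -c "
from station import arm
print(arm.job_done())"
```

```text
the job is handed in; nothing more can be done
None
```

The job is handed in, with no verdict returned: the cup stands upright on the cork mat, and the unscrewed cap is held level about 100 mm above its locked height, straight over the jug's open neck.

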